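# Park the open trivet on its post

### The job

Tidy the small dark trivet that is an open ring onto its storage stand: pass it sideways, gap first, under the wooden cap onto the post, and leave it lying flat on the stand's base with the post inside the ring. Leave the other trivet, the closed ring, where it is.

Things in the scene. Friction and masses are not known exactly. Their poses are not given: they have to be found in the camera images.
- open_trivet_ring (a point): The open trivet: a loose flat C-shaped ring of dark metal (140 g), 104 mm outside and 52 mm inside diameter, 14 mm thick, lying on the worktop with a 36 mm wide gap with rounded ends. This point is the ring's centre, half-way up its thickness (7 mm above its underside). Its x axis points out through the middle of the gap, z up; the tips beside the gap reach 37 mm from this centre along x.
- open_trivet_grip (a point): The grip of the open trivet: an upright block opposite the gap, 40 mm long along the trivet's x, 16 mm wide (y) and 30 mm tall from the trivet's underside, with rounded edges; pinch it across its 16 mm width. This point is 17 mm above the trivet's underside on the block's centre line, 72 mm from the ring's centre. Same axes as the ring.
- closed_trivet_ring (a point): The other trivet: same metal, sizes and grip, loose, but a full ring without a gap. This point is the ring's centre, 7 mm above its underside; x points away from its grip. It stays where it is.
- post (a point): The storage stand, fixed to the worktop: a round wooden base of 120 mm diameter and 8 mm thickness, an upright steel post of 12 mm diameter at its centre, and on the post a round wooden cap of 58 mm diameter, too wide for the ring to pass over. The cap's underside is 44 mm above the base's upper face, its top 58 mm above it. This point is on the post's axis at the base's upper face, 8 mm above the worktop; z up along the post.
Not all that is in view belongs to the job. Leave any blue or pink look-alike of the part that bears open_trivet_ring alone. Leave any green look-alike of the part that bears post alone.

How it is judged:
At the end, for the whole second after the job is handed in: The open trivet lies flat (within 0.1 rad) on the stand's base, its ring's centre 3 to 12 mm above the base's upper face (7 mm when flat) and within 22 mm of the post's axis, so the post stands inside the ring (horizontal distance between open_trivet_ring and post below 0.022 m and z of open_trivet_ring in the frame of post between 0.003 and 0.012 m and angle between open_trivet_ring's own z axis and vertical below 0.1 rad); the robot touches nothing.
It fails at once if the closed trivet is moved by more than 30 mm (distance of closed_trivet_ring from where it was at the start of the episode above 0.03 m).
It also fails if it takes over 38 s, if anything falls off the work surface, if the arm or the gripper's body presses on something with over 40 N, if the wrist force passes 120 N, or if a joint passes its speed limit or range.

### The arm

A 6-joint arm with a two-finger parallel gripper is mounted at the origin on a cart in front of the work surface, level with it; the furniture and walls round the work are solid. World frame = base frame: x ahead of the robot, y to its left, z up, the work surface at z = 0. Lengths are in m, angles in rad, forces in N, time in s.
With the tool pointing down it reaches from about 0.425 to 0.95 m from the base axis. Payload 3.5 kg.
Tool frame: the origin (TCP) lies midway between the tips of the shut fingers; the grasp point (between the pads) lies 19 mm behind it; z points along the fingers, y is the direction in which the jaws open and shut (so a half turn about z gives the same grasp; the last joint's range is limited). The gripper opens to 85 mm and grips with 20 to 120 N. Pads are 22 mm wide; open, the fingers measure 114 mm over their backs; the gripper's body (76 mm by 85 mm) begins 54 mm behind the grasp point. The pads swing forward as they close: fully open they stand 13 mm farther back than shut.
Start: joints at [1.063, 0.286, 1.577, -0, 1.279, -0.15], TCP at [0.236, 0.632, 0.231] pointing down, gripper open.
Joint ranges: [-2.77, 2.77], [-0.9, 2.22], [0.21, 2.48], [-1.53, 4.67], [0.24, 2.81], [-2.84, 2.84]. Speed limits (rad/s): [2.79, 2.79, 3.14, 3.14, 3.14, 3.14].

### API

Orientations are given as a unit quaternion [x, y, z, w].
In Python, from plant import ctrl gives the robot as it stands.
- The arm moves only by the tool apply_moves, never from a script. Its argument "moves" is a list that holds one entry, the list of rows, each a list of 7 numbers: the shift along the tool's x, y, z in m, then the turn, a rotation vector about the tool's x, y, z in degrees, then the gripper's target within -1 to 1 (shut at 1, half-way at 0, fully open at -1). In form: [[[tx, ty, tz, ax, ay, az, hand], ...]]. A call has 1 to 12 rows; each row shifts and turns the pose as measured when the row begins, along the tool's axes as they then stand; what a row does not reach is not made up. A row lasts 1/10 s, in which the tool goes at most 50 mm and 8.59 degrees, less where a joint would pass 70% of its speed; a pose out of reach is approached as far as the arm can. A call with a gripper value outside its range is refused whole. The fingers move at their own pace and stop on an object; "force" is the grip in N (left out, the last holds). Time passes only in rows, so rows that do not move let the fingers close. It gives the time, the measured TCP pose, the force and the opening at its end, in the units of the state.
- ctrl.get_state(): the state, without advancing time (a new reading comes with each control period).
- ctrl.read_camera(name): name is "side" or "top"; returns the picture (384x512x3 uint8, red, green, blue); there is no depth.
- ctrl.get_calibration(name): a dict with "camera_matrix" (3x3 intrinsics, pixels), "cam_to_world" (4x4, takes a point from camera to world coordinates). Camera axes: x right, y up, looking along -z (the intrinsics and any distortion apply to the point x, -y, -z); pixel columns grow to the right and rows downward; lengths in m; the calibration is good to about 2 mm. A picture is of the moment at which its call begins. get_calibration takes no time and is no camera call.
- ctrl.sign_off(): hands the job in, once; it reports no verdict.
The state is a dict: "time": time; "qpos": joint angles; "dq": joint speeds; "joint_efforts": joint torques, N m; "eef_pos": TCP position; "tcp_rot": TCP orientation; "contact_force": force on the tool from outside, world axes, zero at the start; "wrist_torque": the same for the moment, N m; "opening": opening from 0.0 (shut) to 1.0 (fully open).
Only numpy, scipy, OpenCV 4.12 (cv2) and the standard library are available. Lean on these libraries where they do the work, as an engineer would, in place of code of your own. Each camera call takes 0.05 s, during which the arm holds its last target. There are 200 camera calls.

## Working session

There is one attempt and no reset: what is moved stays moved. The work goes in short steps, Python scripts to look and compute and a tool call to move; the robot and the scene stay as the last step left them, time stands still between calls to the robot, and variables do not carry over. Pictures are saved under pics/ and viewed, about 8 in all and at most 12, crops included, and the job is handed in when it is done.

Besides the shell and the picture viewer there is one more tool, called after "Request:" in YAML: its name, and indented under it one key for each argument. apply_moves: Moves the arm, as the interface text tells. Its arguments: {"type":"object","properties":{"moves":{"type":"array","items":{"type":"array","items":{"type":"array","items":{"type":"number"}}}},"force":{"type":"number"}},"required":["moves"]}

```bash
mkdir -p pics; python3 - <<'E'
from plant import ctrl
import cv2,numpy as np
for n in("top","side"):
    im=ctrl.read_camera(n);cv2.imwrite(f"pics/{n}0.png",im[...,::-1])
    c=ctrl.get_calibration(n);print(n,{k:np.round(v,4).tolist() if not isinstance(v,str) else v for k,v in c.items()})
print(ctrl.get_state())
E
```

```text
top {'camera_matrix': [[377.8767, 0.0, 253.4627], [0.0, 377.8767, 191.3696], [0.0, 0.0, 1.0]], 'cam_to_world': [[-0.0002, 0.9887, -0.1497, 0.3622], [-0.9997, -0.0038, -0.0242, -0.0302], [-0.0245, 0.1497, 0.9884, 0.8967], [0.0, 0.0, 0.0, 1.0]]}
side {'camera_matrix': [[490.3483, 0.0, 255.5984], [0.0, 490.3483, 185.5708], [0.0, 0.0, 1.0]], 'cam_to_world': [[0.9876, 0.0849, -0.1324, 0.3575], [-0.1565, 0.4474, -0.8805, -1.0649], [-0.0155, 0.8903, 0.4551, 0.5816], [0.0, 0.0, 0.0, 1.0]]}
{'time': 0.1, 'qpos': array([ 1.06301146e+00,  2.87130834e-01,  1.57801723e+00,  1.66198130e-05,
        1.27861202e+00, -1.50029231e-01]), 'dq': array([-0.00047832, -0.00124529, -0.00405592, -0.00077739,  0.00040885,
        0.00026533]), 'joint_efforts': array([ 3.45040498e-04, -4.07295585e+01, -2.93698883e+01, -1.37223133e-04,
        3.40501261e-03, -2.57022657e-05]), 'eef_pos': array([0.23606344, 0.63174572, 0.2300569 ]), 'tcp_rot': array([ 1.77927666e-01,  9.84042972e-01, -1.02305432e-03, -3.57578365e-04]), 'contact_force': array([-1.25699149, -0.48196758,  0.76157426]), 'wrist_torque': array([-0.00414171, -0.00362936,  0.02781946]), 'opening': 0.9973528680919262}
```

View pics/top0.png

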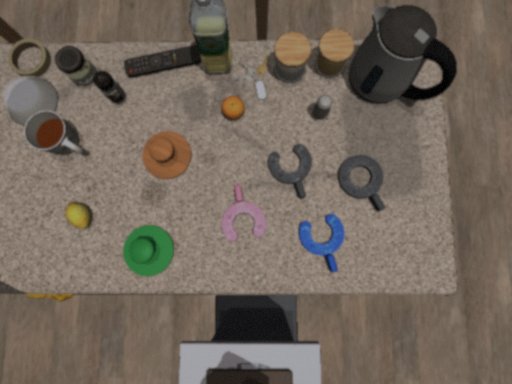

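View pics/side0.png

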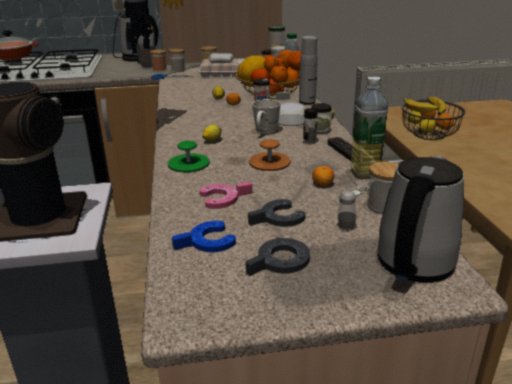

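The open dark trivet is at top (290,167) with its grip at (300,190). The closed one (360,177), the blue (322,240) and the pink (243,215) are not to be touched. The brown wooden stand is at (167,155), and the green one (148,250) is a decoy. Next I'll measure and confirm in a crop.

```bash
cat > h.py <<'E'
from plant import ctrl
import cv2,numpy as np
def ray(n,px,z):
    c=ctrl.get_calibration(n);K=np.array(c["camera_matrix"]);T=np.array(c["cam_to_world"])
    p=np.atleast_2d(np.asarray(px,float));d=np.c_[(p-K[:2,2])/[K[0,0],K[1,1]],np.ones(len(p))]*[1,-1,-1]
    d=d@T[:3,:3].T;o=T[:3,3];return o+d*((z-o[2])/d[:,2])[:,None]
def proj(n,P):
    c=ctrl.get_calibration(n);K=np.array(c["camera_matrix"]);T=np.array(c["cam_to_world"])
    q=(np.atleast_2d(P)-T[:3,3])@T[:3,:3]*[1,-1,-1];q=q@K.T;return q[:,:2]/q[:,2:]
def circ(p,r):
    from scipy.optimize import least_squares
    return least_squares(lambda c:np.hypot(*(p-c).T)-r,p.mean(0),loss="soft_l1",f_scale=.002).x
E
python3 - <<'E'
from h import *
im=cv2.imread("pics/top0.png");hsv=cv2.cvtColor(im,cv2.COLOR_BGR2HSV)
# dark ring
m=cv2.inRange(cv2.GaussianBlur(hsv,(3,3),0),(0,0,0),(180,255,85))
roi=np.zeros_like(m);roi[138:202,262:320]=1;m*=roi
cs,_=cv2.findContours(m,0,1);c=max(cs,key=cv2.contourArea)[:,0]
w=ray("top",c,.007)[:,:2]
print("area",cv2.contourArea(c),"ext",c.min(0),c.max(0))
cen=ray("top",[[290,166]],.007)[0,:2]
for _ in range(8):
    r=np.hypot(*(w-cen).T);a=circ(w[(abs(r-.052)<.008)],.052);cen=a
r=np.hypot(*(w-cen).T);grip=w[r>.06];print("ring",cen,"n",(abs(r-.052)<.004).sum(),"far",r.max())
mm=np.argwhere(m)[:,::-1];ww=ray("top",mm,.02)[:,:2];rr=np.hypot(*(ww-cen).T);g=ww[rr>.06].mean(0)
d=cen-g;print("grip",g,np.hypot(*d),"yaw",np.degrees(np.arctan2(d[1],d[0])))
# stand
mb=cv2.inRange(hsv,(5,110,60),(20,255,255));roi[:]=0;roi[125:185,135:200]=1;mb*=roi
cs,_=cv2.findContours(mb,0,1);cb=max(cs,key=cv2.contourArea)[:,0]
wb=ray("top",cb,.008)[:,:2];b=circ(wb,.06);e=np.hypot(*(wb-b).T);print("stand",b,e.min(),e.max())
v=cv2.resize(im[110:210,130:400],None,fx=2.9,fy=2.9,interpolation=2)
for P,z,col in((cen,.007,(0,255,255)),(b,.008,(0,255,0))):
    t=np.linspace(0,6.28,60);R=.052 if z==.007 else .06
    q=proj("top",np.c_[P[0]+R*np.cos(t),P[1]+R*np.sin(t),0*t+z]);cv2.polylines(v,[((q-[130,110]+.5)*2.9).astype(int)],True,col,1)
q=proj("top",[[*cen,.007],[*g,.02]]);cv2.line(v,*[tuple(map(int,(x-[130,110]+.5)*2.9)) for x in q],(0,0,255),1)
s=cv2.imread("pics/side0.png")
for P,R,z in((cen,.052,.014),(cen,.052,0),(b,.06,.008),(b,.029,.066)):
    q=proj("side",np.c_[P[0]+R*np.cos(t),P[1]+R*np.sin(t),0*t+z]);s=s if R*0 else s;cv2.polylines(s,[(q*8).astype(int)],True,(0,255,255),1,shift=3)
s=cv2.resize(s[125:280,160:330],None,fx=2,fy=2);o=np.zeros((290+310,783,3),np.uint8);o[:v.shape[0],:v.shape[1]]=v;o[290:600,:340]=s
cv2.imwrite("pics/c1.png",o)
E
```

```text
area 867.0 ext [268 145] [310 198]
ring [ 0.56739766 -0.09420575] n 84 far 0.0907530248002241
grip [ 0.49586265 -0.11618923] 0.07483668963151047 yaw 17.082758323142006
stand [0.58833359 0.20321026] 0.055970547336548535 0.05910450299152415
```

View pics/c1.png

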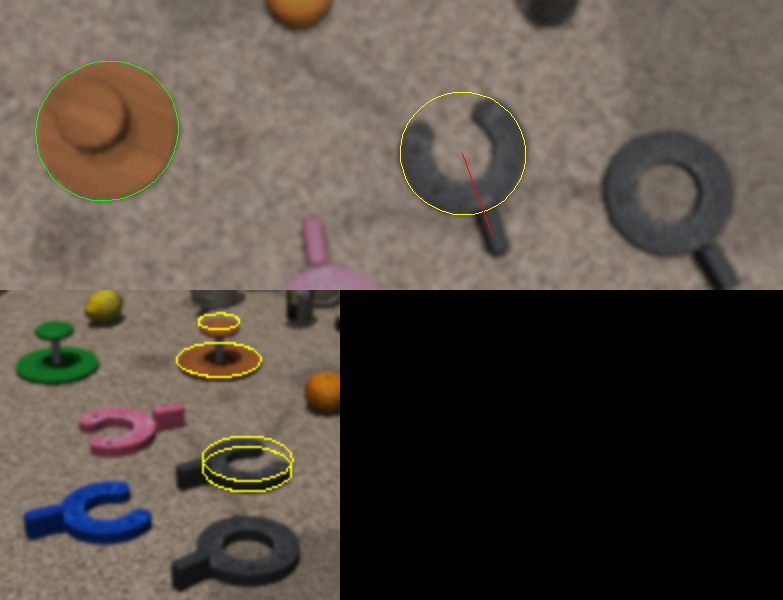

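Confirmed: the yellow circle fits the C-shaped dark ring, gap facing away from the robot. In the side view the brown stand, with post and cap, sits on the projected circles. The first move goes toward the middle with the gripper open.

Request:
apply_moves:
  moves:
    - [[-0.0334,-0.0283,0,0,0,0,-1],[-0.0334,-0.0283,0,0,0,0,-1],[-0.0334,-0.0283,0,0,0,0,-1],[-0.0334,-0.0283,0,0,0,0,-1],[-0.0334,-0.0283,0,0,0,0,-1],[-0.0334,-0.0283,0,0,0,0,-1],[-0.0334,-0.0283,0,0,0,0,-1],[-0.0334,-0.0283,0,0,0,0,-1],[-0.0334,-0.0283,0,0,0,0,-1],[-0.0334,-0.0283,0,0,0,0,-1]]
  force: 70

```text
time: 1.1
eef_pos: [0.4522, 0.2387, 0.2241]
tcp_rot: [0.172, 0.985, -0.004, -0.003]
contact_force: [0.9, 0.0, -0.8]
opening: 1.001
```

Request:
apply_moves:
  moves:
    - [[0,0,0,0,0,8.5,-1],[0,0,0,0,0,8.5,-1],[0,0,0,0,0,8.5,-1],[0,0,0,0,0,8.5,-1],[0,0,0,0,0,8.5,-1],[0,0,0,0,0,8.5,-1],[0,0,0,0,0,8.5,-1],[0,0,0,0,0,8.5,-1],[0,0,0,0,0,8.5,-1],[0,0,0,0,0,8.5,-1],[0,0,0,0,0,8.5,-1],[0,0,0,0,0,8.5,-1]]

```text
time: 2.3
eef_pos: [0.4513, 0.2303, 0.2173]
tcp_rot: [0.88, 0.475, -0.011, 0.001]
contact_force: [-0.5, -0.5, 0.3]
opening: 0.998
```

Request:
apply_moves:
  moves:
    - [[0,0,0,0,0,8,-1],[0,0,0,0,0,8,-1],[0,0,0,0,0,8,-1],[0,0,0,0,0,8,-1],[0,0,0,0,0,8,-1],[0,0,0,0,0,0,-1]]

```text
time: 2.9
eef_pos: [0.4489, 0.2297, 0.2139]
tcp_rot: [0.991, 0.131, -0.013, 0.005]
contact_force: [0.4, -0.8, -0.8]
opening: 1.001
```

```bash
cat >> h.py <<'E'
def go(x,y,z,yaw):
    "delta in tool axes to TCP x,y,z with tool x at yaw (deg), pointing down"
    from scipy.spatial.transform import Rotation as R
    s=ctrl.get_state();r=R.from_quat(s["tcp_rot"]);a=np.radians(yaw);c,n=np.cos(a),np.sin(a)
    t=R.from_matrix(np.array([[c,n,0],[n,-c,0],[0,0,-1]]))
    print("t",round(s["time"],2),"pos",s["eef_pos"].round(4),"d",r.inv().apply(np.array([x,y,z])-s["eef_pos"]).round(4),"turn",np.degrees((r.inv()*t).as_rotvec()).round(2),"F",s["contact_force"].round(1),"op",round(s["opening"],3))
E
python3 -c "
from h import *
go(.499,-.1164,.1,18)"
```

```text
t 2.9 pos [0.4489 0.2297 0.2139] d [-0.0381  0.3465  0.1171] turn [ 0.31  1.59 -2.98] F [ 0.4 -0.8 -0.8] op 1.001
```

Request:
apply_moves:
  moves:
    - [[-0.004,0.035,0.009,0.3,1.6,-3,-1],[-0.004,0.035,0.009,0,0,0,-1],[-0.004,0.035,0.009,0,0,0,-1],[-0.004,0.035,0.009,0,0,0,-1],[-0.004,0.035,0.009,0,0,0,-1],[-0.004,0.035,0.009,0,0,0,-1],[-0.004,0.035,0.009,0,0,0,-1],[-0.004,0.035,0.009,0,0,0,-1],[-0.004,0.035,0.009,0,0,0,-1],[-0.004,0.033,0.009,0,0,0,-1],[0,0,0,0,0,0,-1]]

```text
time: 4.0
eef_pos: [0.5246, -0.124, 0.1193]
tcp_rot: [0.984, 0.179, 0.001, -0.001]
contact_force: [-1.1, 0.1, -0.2]
opening: 0.999
```

```bash
python3 -c "
from h import *
a=ctrl.read_camera('top')[100:230,220:400,::-1];b=ctrl.read_camera('side')[100:280,170:350,::-1]
o=np.zeros((600,800,3),np.uint8);o[:390,:400]=cv2.resize(a,None,fx=3,fy=3)[:,:400];o[:540,400:]=cv2.resize(b,(540,540))[:,:400]
cv2.imwrite('pics/c2.png',o)
go(.499,-.1164,.005,18)"
```

```text
t 4.1 pos [ 0.5242 -0.1212  0.1199] d [-0.0223 -0.0131  0.1149] turn [-0.15 -0.18  2.67] F [-0.3 -0.1 -0.4] op 1.001
```

View pics/c2.png

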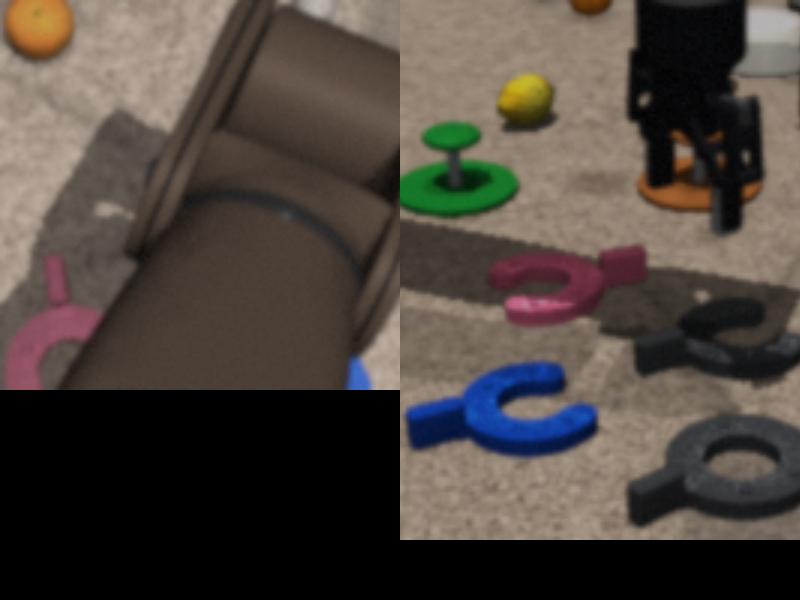

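The top view is blocked by the arm. In the side view the gripper is above the open trivet, whose grip end lies at about side pixel (249,218). I'll correct, and check that against the projection.

Request:
apply_moves:
  moves:
    - [[-0.022,-0.013,0.03,0,0,2.7,-1],[0,0,0.03,0,0,0,-1],[0,0,0,0,0,0,-1]]

```text
time: 4.4
eef_pos: [0.4992, -0.1137, 0.0606]
tcp_rot: [0.987, 0.159, 0.003, -0.001]
contact_force: [-0.6, -0.9, 0.1]
opening: 0.998
```

```bash
python3 -c "
from h import *
go(.499,-.1164,.005,18)
im=cv2.imread('pics/side0.png');h=cv2.cvtColor(im,cv2.COLOR_BGR2HSV)
v=cv2.resize(im[190:240,235:315],None,fx=9,fy=9,interpolation=2)
def dr(y,col):
  a=np.radians(y);c=np.array([.5674,-.0942]);e=np.array([np.cos(a),np.sin(a)]);n=np.array([-e[1],e[0]])
  for z in(0,.03):
    P=[[*(c-d*e+s*n),z] for d,s in((52,-8),(92,-8),(92,8),(52,8))for d,s in[(d/1e3,s/1e3)]]
    cv2.polylines(v,[((proj('side',P)-[235,190]+.5)*9).astype(int)],True,col,1)
dr(18,(0,255,255));dr(21,(0,0,255))
cv2.imwrite('pics/c3.png',v)"
```

```text
t 4.4 pos [ 0.4992 -0.1137  0.0606] d [-0.0014  0.0025  0.0556] turn [-0.06 -0.36  0.3 ] F [-0.6 -0.9  0.1] op 0.998
```

View pics/c3.png

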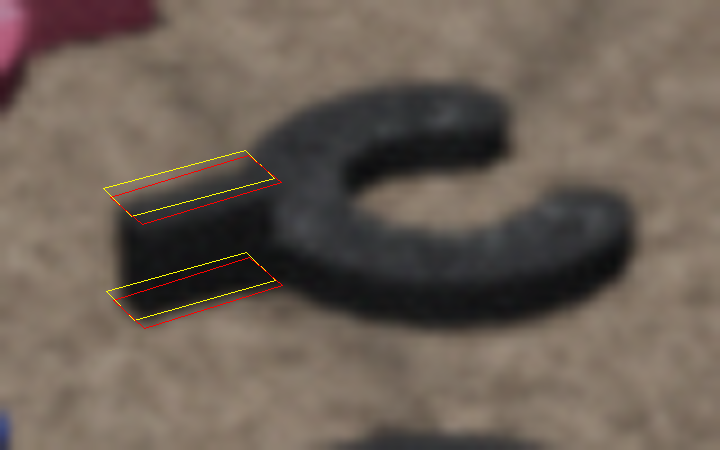

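The block is within about 2 mm of the prediction. I'll descend and grip.

Request:
apply_moves:
  moves:
    - [[-0.001,0.0025,0.02,0,-0.3,0.3,-1],[0,0,0.02,0,0,0,-1],[0,0,0.015,0,0,0,-1],[0,0,0,0,0,0,-1]]
  force: 70

```text
time: 4.8
eef_pos: [0.5026, -0.1135, 0.0094]
tcp_rot: [0.987, 0.161, 0.003, 0.001]
contact_force: [-0.1, -0.1, 0.4]
opening: 1.001
```

```bash
python3 -c "
from h import *
go(.499,-.1164,.005,18)"
```

```text
t 4.8 pos [ 0.5026 -0.1135  0.0094] d [-0.0044  0.0016  0.0044] turn [ 0.16 -0.34  0.54] F [-0.1 -0.1  0.4] op 1.001
```

Request:
apply_moves:
  moves:
    - [[-0.004,0.0015,0.004,0,-0.3,0.5,-1],[0,0,0,0,0,0,-1],[0,0,0,0,0,0,1],[0,0,0,0,0,0,1],[0,0,0,0,0,0,1],[0,0,0,0,0,0,1],[0,0,0,0,0,0,1],[0,0,0,0,0,0,1],[0,0,0,0,0,0,1],[0,0,0,0,0,0,1]]
  force: 70

```text
time: 5.8
eef_pos: [0.5028, -0.1174, 0.0104]
tcp_rot: [0.988, 0.157, 0.004, 0.004]
contact_force: [-0.1, -0.2, 1.3]
opening: 0.167
```

```bash
python3 -c "
from h import *
go(.499,-.1164,.005,18)"
```

```text
t 5.8 pos [ 0.5028 -0.1174  0.0104] d [-0.0033 -0.0022  0.0054] turn [ 0.47 -0.37  0.08] F [-0.1 -0.2  1.3] op 0.167
```

It has a hold on the block, but the TCP drifted up to 10 mm, so the grip is high. I'll regrip lower.

Request:
apply_moves:
  moves:
    - [[0,0,0,0,0,0,-1],[0,0,0,0,0,0,-1],[0,0,0,0,0,0,-1],[-0.003,0,0.008,0.4,-0.3,0,-1],[0,0,0.001,0,0,0,-1]]

```text
time: 6.3
eef_pos: [0.4996, -0.1183, 0.0006]
tcp_rot: [0.988, 0.157, 0.0, 0.0]
contact_force: [0.2, -0.3, -0.3]
opening: 0.991
```

```bash
python3 -c "
from h import *
go(.499,-.1174,.003,18)"
```

```text
t 6.3 pos [ 0.4996 -0.1183  0.0006] d [-0.0003 -0.001  -0.0024] turn [ 0.03 -0.03  0.1 ] F [ 0.2 -0.3 -0.3] op 0.991
```

Request:
apply_moves:
  moves:
    - [[0,0,-0.001,0,0,0,1],[0,0,0,0,0,0,1],[0,0,0,0,0,0,1],[0,0,0,0,0,0,1],[0,0,0,0,0,0,1],[0,0,0,0,0,0,1],[0,0,0,0,0,0,1]]

```text
time: 7.0
eef_pos: [0.4993, -0.1183, 0.0013]
tcp_rot: [0.988, 0.157, -0.0, -0.0]
contact_force: [0.6, 0.0, -0.8]
opening: 0.18
```

```bash
python3 -c "
from h import *
go(.499,-.1174,.003,18)"
```

```text
t 7.0 pos [ 0.4993 -0.1183  0.0013] d [-0.     -0.001  -0.0017] turn [-0.    0.01  0.09] F [ 0.6  0.  -0.8] op 0.18
```

Request:
apply_moves:
  moves:
    - [[0,0,-0.015,0,0,0,1],[0,0,-0.02,0,0,0,1],[0,0,-0.02,0,0,0,1],[0,0,0,0,0,0,1]]

```text
time: 7.4
eef_pos: [0.4983, -0.1178, 0.0591]
tcp_rot: [0.988, 0.157, -0.001, -0.001]
contact_force: [0.8, 0.6, -1.1]
opening: 0.173
```

```bash
python3 -c "
from h import *
b=ctrl.read_camera('side')[130:260,200:340,::-1]
cv2.imwrite('pics/c4.png',cv2.resize(b,None,fx=4,fy=4,interpolation=2))
go(.499,.049,.055,60)"
```

```text
t 7.45 pos [ 0.4973 -0.1174  0.0576] d [ 0.0533 -0.1576  0.003 ] turn [ -0.3    0.16 -41.89] F [ 1.1 -0.8 -1.5] op 0.175
```

View pics/c4.png

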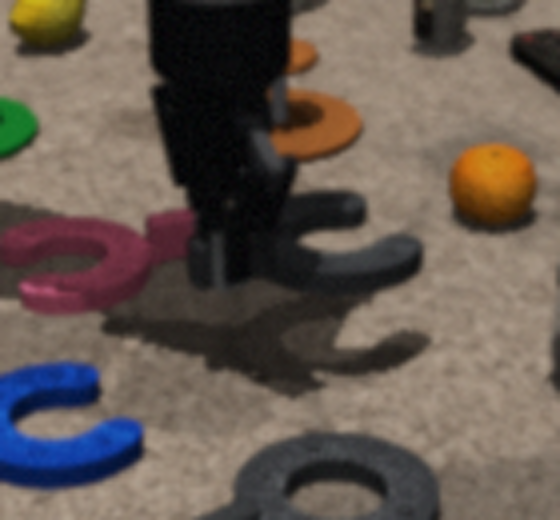

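Lifted and level. I'll approach at yaw 90° (from −y), which keeps clear of the pink trivet and the orange, turning on the spot first.

Request:
apply_moves:
  moves:
    - [[0,0,-0.01,0,0,-8,1],[0,0,0,0,0,-8,1],[0,0,0,0,0,-8,1],[0,0,0,0,0,-8,1],[0,0,0,0,0,-8,1],[0,0,0,0,0,-8,1],[0,0,0,0,0,-8,1],[0,0,0,0,0,-8,1],[0,0,0,0,0,-8,1],[0,0,0,0,0,0,1]]

```text
time: 8.45
eef_pos: [0.49, -0.1143, 0.0585]
tcp_rot: [0.688, 0.726, -0.004, -0.01]
contact_force: [0.3, -0.0, -0.8]
opening: 0.177
```

```bash
python3 -c "
from h import *
go(.588,.015,.065,90)"
```

```text
t 8.45 pos [ 0.49   -0.1143  0.0585] d [ 0.1239  0.1047 -0.0074] turn [-1.17 -0.52  3.06] F [ 0.3 -0.  -0.8] op 0.177
```

Request:
apply_moves:
  moves:
    - [[0.02,0.02,-0.008,-1.2,-0.5,3,1],[0.026,0.021,0,0,0,0,1],[0.026,0.021,0,0,0,0,1],[0.026,0.021,0,0,0,0,1],[0.026,0.021,0,0,0,0,1],[0,0,0,0,0,0,1]]

```text
time: 9.05
eef_pos: [0.5947, 0.014, 0.0618]
tcp_rot: [0.716, 0.698, -0.001, -0.002]
contact_force: [0.1, -0.9, -1.6]
opening: 0.175
```

```bash
python3 -c "
from h import *
go(.588,.015,.0213,90)"
```

```text
t 9.05 pos [0.5947 0.014  0.0618] d [ 0.0008 -0.0066  0.0405] turn [-0.27 -0.09 -1.47] F [ 0.1 -0.9 -1.6] op 0.175
```

Request:
apply_moves:
  moves:
    - [[0,-0.0065,0.013,-0.3,0,-1.5,1],[0,0,0.013,0,0,0,1],[0,0,0.012,0,0,0,1],[0,0,0,0,0,0,1]]

```text
time: 9.45
eef_pos: [0.5861, 0.0139, 0.0196]
tcp_rot: [0.709, 0.705, -0.001, -0.002]
contact_force: [-1.2, 0.2, -1.7]
opening: 0.171
```

```bash
python3 -c "
from h import *
go(.588,.131,.022,90)
a=ctrl.read_camera('top')[90:250,120:300,::-1];b=ctrl.read_camera('side')[90:240,200:340,::-1]
o=np.zeros((440,800,3),np.uint8);o[:356,:400]=cv2.resize(a,(400,356));o[:429,400:]=cv2.resize(b,(400,429))
cv2.imwrite('pics/c5.png',o)"
```

```text
t 9.45 pos [0.5861 0.0139 0.0196] d [ 0.1171  0.0012 -0.0023] turn [-0.21 -0.07 -0.31] F [-1.2  0.2 -1.7] op 0.171
```

View pics/c5.png

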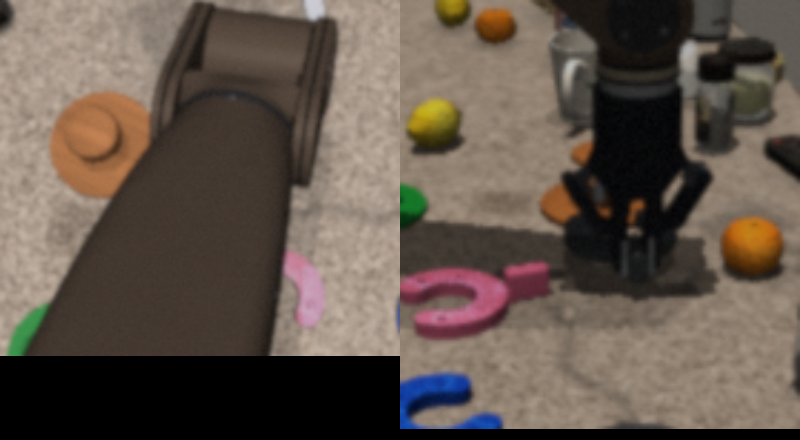

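The held trivet is level and lined up with the stand. I'll advance halfway and re-align.

Request:
apply_moves:
  moves:
    - [[0.018,0.001,-0.003,-0.2,0,-0.3,1],[0.018,0,0,0,0,0,1],[0.018,0,0,0,0,0,1],[0,0,0,0,0,0,1]]

```text
time: 9.95
eef_pos: [0.5915, 0.07, 0.0281]
tcp_rot: [0.709, 0.706, 0.004, 0.003]
contact_force: [0.1, 0.2, -0.6]
opening: 0.176
```

```bash
python3 -c "
from h import *
go(.588,.131,.022,90)"
```

```text
t 9.95 pos [0.5915 0.07   0.0281] d [ 0.061  -0.0038  0.0061] turn [ 0.54 -0.07 -0.23] F [ 0.1  0.2 -0.6] op 0.176
```

Request:
apply_moves:
  moves:
    - [[0.01,-0.004,0.005,0.5,0,-0.2,1],[0.012,0,0,0,0,0,1],[0.012,0,0,0,0,0,1],[0,0,0,0,0,0,1]]

```text
time: 10.35
eef_pos: [0.5882, 0.1071, 0.0242]
tcp_rot: [0.707, 0.707, 0.001, 0.001]
contact_force: [0.3, -0.2, -1.3]
opening: 0.173
```

```bash
python3 -c "
from h import *
go(.588,.131,.022,90)"
```

```text
t 10.35 pos [0.5882 0.1071 0.0242] d [ 0.0239 -0.0002  0.0023] turn [ 0.15 -0.07 -0.02] F [ 0.3 -0.2 -1.3] op 0.173
```

No contact. I'll finish the advance.

Request:
apply_moves:
  moves:
    - [[0.012,0,0.001,0.1,0,0,1],[0.012,0,0.001,0,0,0,1],[0,0,0,0,0,0,1]]

```text
time: 10.65
eef_pos: [0.5883, 0.133, 0.0221]
tcp_rot: [0.707, 0.707, 0.001, -0.0]
contact_force: [0.5, -0.1, -2.1]
opening: 0.179
```

```bash
python3 -c "
from h import *
go(.588,.131,.0093,90)
a=ctrl.read_camera('top')[90:250,120:300,::-1];b=ctrl.read_camera('side')[110:210,210:330,::-1]
o=np.zeros((440,900,3),np.uint8);o[:267,:300]=cv2.resize(a,(300,267));o[:400,300:780]=cv2.resize(b,(480,400),interpolation=2)
cv2.imwrite('pics/c6.png',o[:,:790])"
```

```text
t 10.65 pos [0.5883 0.133  0.0221] d [-0.0021 -0.0003  0.0128] turn [ 0.05 -0.06 -0.04] F [ 0.5 -0.1 -2.1] op 0.179
```

View pics/c6.png

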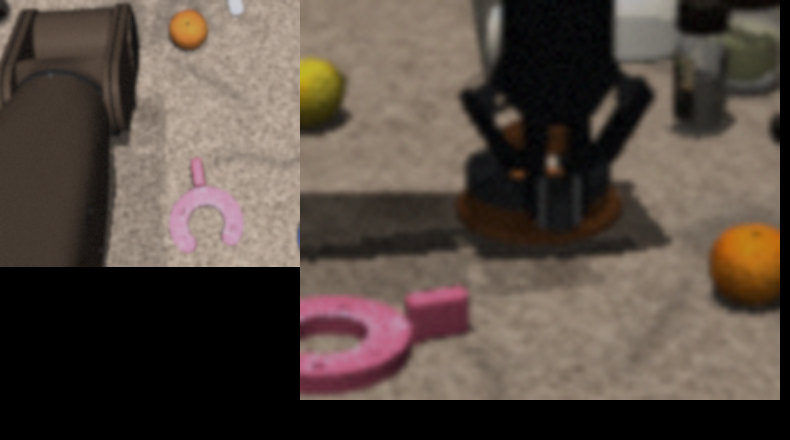

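The ring sits under the cap, centred on the base. I'll lower it gently.

Request:
apply_moves:
  moves:
    - [[-0.002,0,0.005,0,0,0,1],[0,0,0.004,0,0,0,1],[0,0,0.002,0,0,0,1],[0,0,0,0,0,0,1]]

```text
time: 11.15
eef_pos: [0.5883, 0.1285, 0.0099]
tcp_rot: [0.708, 0.706, 0.0, 0.0]
contact_force: [-0.1, -0.2, -1.6]
opening: 0.173
```

```bash
python3 -c "
from h import *
go(.588,.131,.0093,90)"
```

```text
t 11.15 pos [0.5883 0.1285 0.0099] d [ 0.0024 -0.0004  0.0006] turn [ 0.02 -0.02 -0.16] F [-0.1 -0.2 -1.6] op 0.173
```

Request:
apply_moves:
  moves:
    - [[0.002,0,0.001,0,0,0,1],[0,0,0.001,0,0,0,1],[0,0,0,0,0,0,-0.3],[0,0,0,0,0,0,-0.3],[0,0,0,0,0,0,-0.3],[0,0,0,0,0,0,-0.3]]

```text
time: 11.75
eef_pos: [0.5899, 0.1303, 0.0102]
tcp_rot: [0.708, 0.706, 0.001, 0.001]
contact_force: [0.8, -0.1, -0.6]
opening: 0.652
```

Request:
apply_moves:
  moves:
    - [[0,0,-0.015,0,0,0,-0.3],[-0.01,0,-0.03,0,0,0,-0.3],[-0.03,0,-0.03,0,0,0,-0.3],[-0.04,0,-0.03,0,0,0,-0.3],[-0.04,0,-0.02,0,0,0,-0.3],[-0.045,0,0,0,0,0,-0.3],[-0.045,0,0,0,0,0,-0.3],[-0.045,0,0,0,0,0,-0.3],[-0.045,0,0,0,0,0,-0.3],[0,0,0,0,0,0,-0.3]]

```text
time: 12.75
eef_pos: [0.592, -0.1804, 0.1537]
tcp_rot: [0.706, 0.708, 0.003, 0.009]
contact_force: [0.5, 0.3, -0.5]
opening: 0.648
```

```bash
python3 -c "
from h import *
a=ctrl.read_camera('top')[:,:,::-1].copy();b=ctrl.read_camera('side')[110:210,210:330,::-1]
go(.588,.131,.0093,90)
hsv=cv2.cvtColor(cv2.GaussianBlur(a,(3,3),0),cv2.COLOR_BGR2HSV)
o=np.zeros((440,790,3),np.uint8);o[:400,:300]=cv2.resize(a[120:220,130:205],(300,400),interpolation=2);o[:400,305:785]=cv2.resize(b,(480,400),interpolation=2)
t=np.linspace(0,6.28,60);q=proj('top',np.c_[.588+.052*np.cos(t),.203+.052*np.sin(t),0*t+.022])
cv2.polylines(o,[((q-[130,120]+.5)*4).astype(int)],True,(0,255,255),1)
cv2.imwrite('pics/c7.png',o)"
```

```text
t 12.85 pos [ 0.5919 -0.1762  0.1529] d [ 0.3079 -0.0043  0.1421] turn [0.88 0.27 0.33] F [-0.4  0.7 -0. ] op 0.651
```

View pics/c7.png

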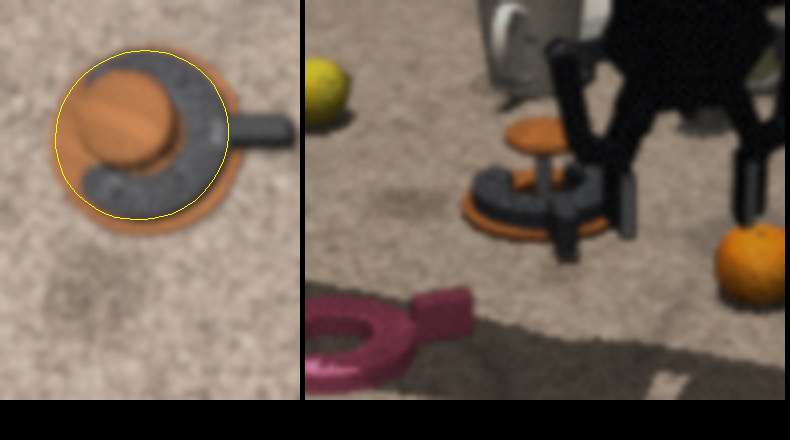

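The ring matches the predicted circle on the base, the post is inside it, and it lies flat. The arm is well clear of everything, so I'll hand in.

```bash
python3 -c "
from h import *
print(ctrl.sign_off())"
```

```text
the job is handed in; nothing more can be done
None
```

The open dark trivet is on the brown wooden stand, and I handed the job in at about 13 s on the robot's clock. I pinched it by its grip, slid it gap first under the cap from the −y side, lowered it onto the base and released it.

- **Placement:** In the last top picture the ring's outline matches a circle centred on the measured post position to within a few millimetres, and the allowed distance is 22 mm. The side picture shows it lying flat with the post inside. I judged flatness and height by eye and did not measure them.
- **Contact:** Force readings stayed at noise level (about 2 N or less) throughout, and the gripper ended clear of everything.
- **Other objects:** I went nowhere near the closed trivet, and the planned path stayed clear of the look-alikes. I did not re-measure the closed trivet at the end.
- **Corrected on the way:** The first grip sat too high because the tool had drifted up about 5 mm, so I opened and regripped lower before lifting.

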